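Start the welding turntable from its dome-key pad

ROBOT

A 7-joint arm with a two-finger parallel gripper is mounted at the origin on the work surface. World frame = base frame: x ahead of the robot, y to its left, z up, the work surface at z = 0. Lengths are in m, angles in rad, forces in N, time in s.
With the tool pointing down it reaches from about 0.4 to 0.875 m from the base axis. Payload 19.3 kg.
Tool frame: the origin (TCP) lies at the very end of the fingers, on their centre line; the grasp point (between the pads) lies 19 mm behind it; z points along the fingers, y is the direction in which the jaws open and shut (so a half turn about z gives the same grasp; the last joint's range is limited). The gripper opens to 85 mm and grips with 20 to 120 N. Pads are 22 mm wide; open, the fingers measure 114 mm over their backs; the gripper's body (76 mm by 85 mm) begins 54 mm behind the grasp point. The pads swing forward as they close: fully open they stand 13 mm farther back than shut.
Start: joints at [-1.334, 0.521, -0.036, 1.599, 0.021, 1.021, -0.113], TCP at [0.189, 0.596, 0.231] pointing down, gripper open.
Joint ranges: [-2.91, 2.91], [-0.3, 2.13], [-1.5, 1.42], [0.17, 2.43], [-1.26, 4.41], [0.16, 1.93], [-2.52, 2.52]. Speed limits (rad/s): [1.89, 1.89, 2.39, 2.39, 3.01, 3.01, 3.01].

INTERFACE

Orientations are given as [roll, pitch, yaw] about the fixed x, y, z axes, in that order (R = Rz(yaw) Ry(pitch) Rx(roll)).
In Python, from workcell import bot, vision, job_done gives the robot as it stands.
- The arm moves only by the tool arm_command, never from a script. Its arguments are lists of equal length, an entry for each row: "gripper": the finger opening in cm, from 0 to 8.54; "slide": the shift along the tool's x, y, z in cm, a list of three; "turn": the turn, a rotation vector about the tool's x, y, z in degrees, a list of three. A call has 1 to 5 rows; each row is the pose to reach, as a shift and turn from the pose commanded when the call began, along the tool's axes at that moment; what a row does not reach only later rows make up. A row lasts 1/8 s, in which the tool goes at most 62.5 mm and 10.7 degrees, less where a joint would pass 70% of its speed; a pose out of reach is approached as far as the arm can. A call with a gripper value outside its range is refused whole. The fingers move at their own pace and stop on an object; "force" is the grip in N (left out, the last holds). Time passes only in rows, so rows that repeat a pose let the fingers close. It gives the time, the measured TCP pose, the force and the opening at its end, in the units of the state.
- bot.observe(): the state, without advancing time (a new reading comes with each control period).
- vision.grab_frame(name): name is "scene" or "top" or "wrist"; returns the picture (480x640x3 uint8, blue, green, red); there is no depth.
- vision.camera_model(name): a dict with "mtx" (3x3 intrinsics, pixels), "T" (4x4, takes a point from camera to world coordinates). Camera axes: x right, y down, z forward; pixel columns grow to the right and rows downward; lengths in m; the calibration is good to about 2 mm. A picture is of the moment at which its call begins: read the wrist's pose just before it. camera_model takes no time and is no camera call; for the wrist camera it gives the pose at the moment of the call.
- job_done(): hands the job in, once; it reports no verdict.
The state is a dict: "clock": time; "qpos": joint angles; "qd": joint speeds; "joint_efforts": joint torques, N m; "position": TCP position; "tool_rot": TCP orientation; "force": force on the tool from outside, world axes, zero at the start; "moment": the same for the moment, N m; "grip_width": finger opening in m.
Only numpy, scipy, OpenCV 4.12 (cv2) and the standard library are available. Lean on these libraries where they do the work, as an engineer would, in place of code of your own. Each camera call takes 0.05 s, during which the arm holds its last target. There are 200 camera calls.

TASK

Start the welding turntable from its grey control pad: press the square key just until it clicks and let it come back up, then do the same with the round key. Stop each press once the key gives way under the click, well before it is squashed down onto its stop, and do not press the long narrow key.

Things in the scene. Friction and masses are not known exactly. Their poses are not given: they have to be found in the camera images.
- pad: Flat grey control pad fixed on the table, 130 (x) x 340 (y) x 45 mm high; origin: centre of its underside. Three black rubber keys in aluminium frames stand in a row along its y, at y = -105, 0, 105 mm, x = 0; which key is where varies. A loose nut and a washer, at most 12 mm high, lie on its far (+x) edge in the gaps between keys.
- square_top (a point): Centre of the flat top face of the SQUARE key, 40 x 40 mm; goes down with it; z up, y along the row. At rest 61 mm above the table, 16 mm above the pad's face; springs back when let go. Force when pressed: rises to about 4.6 N at 3 mm down, drops to 3.2 N at 5.7 mm (the click), then 6 N at 8 mm, 10 N at 10 mm; stop at 12.5 mm. Clicked from 3.5 mm down, squashed beyond 10 mm.
- round_top (a point): Centre of the flat top face of the ROUND key, 42 mm in diameter; goes down with it; z up, y along the row. Same height, travel, click and forces as the square key: clicked from 3.5 mm down, squashed beyond 10 mm, springs back when let go.
- oblong_top (a point): Centre of the flat top face of the long narrow key, 66 (across the row) x 22 mm; goes down with it. Same height and click as the others. Not to be pressed.

How it is judged:
By the outcome, as a careful person would: the job done as asked, in the order asked, and still so for the second after the job is handed in, with the robot touching nothing.
It also fails if it takes over 54 s, if anything falls off the work surface, if the arm or the gripper's body presses on something with over 40 N, if the wrist force passes 120 N, or if a joint passes its speed limit or range.

## Working session

There is one attempt and no reset: what is moved stays moved. The work goes in short steps, Python scripts to look and compute and a tool call to move; the robot and the scene stay as the last step left them, time stands still between calls to the robot, and variables do not carry over. Pictures are saved under pics/ and viewed, about 8 in all and at most 12, crops included, and the job is handed in when it is done.

Besides the shell and the picture viewer there is one more tool, called after "Call:" as name(argument=value, ...) on one line, values as JSON. arm_command: Moves the arm, as the interface text tells. Its arguments: {"type":"object","properties":{"gripper":{"type":"array","items":{"type":"number"}},"slide":{"type":"array","items":{"type":"array","items":{"type":"number"}}},"turn":{"type":"array","items":{"type":"array","items":{"type":"number"}}},"force":{"type":"number"}},"required":["gripper","slide","turn"]}

```bash
mkdir -p pics; python3 - <<'E'
from workcell import bot, vision
import cv2,numpy as np
s=bot.observe();print(s)
for n in("top","scene"):
    m=vision.camera_model(n);print(n,np.round(m["mtx"],1).tolist(),np.round(m["T"],4).tolist())
    cv2.imwrite(f"pics/{n}0.png",vision.grab_frame(n))
E
```

```text
{'clock': 0.0, 'qpos': array([-1.33421349,  0.52201603, -0.03631955,  1.60003082,  0.02121496,
        1.02108773, -0.1127887 ]), 'qd': array([-0.00023224,  0.00031202, -0.00071441, -0.00139954, -0.00020575,
        0.0006047 , -0.00111412]), 'joint_efforts': array([ 1.68061797e-03, -9.27089810e+01,  1.98043115e+00, -3.69948828e+01,
        1.77950808e-02,  7.96183886e-03,  1.91962278e-05]), 'position': array([0.18868506, 0.59547217, 0.2307164 ]), 'tool_rot': array([-3.14044043e+00,  9.96426666e-05,  2.83481263e+00]), 'force': array([-0.89454744, -0.16108548,  0.37505375]), 'moment': array([0.02098687, 0.01229855, 0.08656597]), 'grip_width': 0.08558849278603815}
top [[537.8, 0.0, 314.1], [0.0, 537.8, 235.6], [0.0, 0.0, 1.0]] [[-0.0098, -0.995, 0.0996, 0.5124], [-1.0, 0.0096, -0.0027, 0.0348], [0.0018, -0.0996, -0.995, 0.7317], [0.0, 0.0, 0.0, 1.0]]
scene [[519.3, 0.0, 318.9], [0.0, 519.3, 242.2], [0.0, 0.0, 1.0]] [[-0.0732, 0.5303, -0.8447, 1.1858], [0.9973, 0.0419, -0.0601, 0.072], [0.0035, -0.8468, -0.5319, 0.4367], [0.0, 0.0, 0.0, 1.0]]
```

View pics/top0.png

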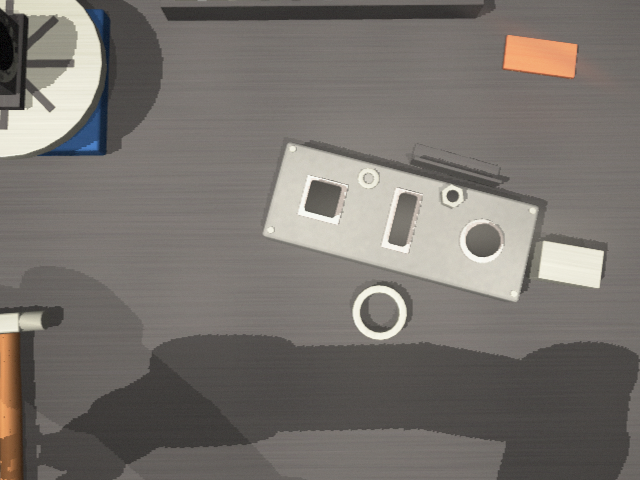

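The top view shows the pad tilted in yaw. The square key is at about (323,200), the oblong at (403,220) and the round at (482,241). The washer is at (369,178) and the nut at (453,195).

```bash
cat > h.py <<'E'
import numpy as np
from workcell import vision
def ray(n,u,v,z,m=None):
    m=m or vision.camera_model(n);T=np.array(m["T"])
    d=T[:3,:3]@np.linalg.solve(m["mtx"],[u,v,1.]);o=T[:3,3]
    return o+d*(z-o[2])/d[2]
E
python3 - <<'E'
from h import *
import cv2
for k,p,z in [("sq",(323,200),.061),("ob",(403,220),.061),("rd",(482.5,241),.061),("c1",(290,143),.045),("c2",(264,235),.045),("c3",(516,300),.045),("c4",(539,206),.045)]:
    print(k,ray("top",*p,z).round(4))
a=cv2.imread("pics/top0.png")[130:310,255:555];a=cv2.resize(a,None,fx=2.66,fy=2.66,interpolation=cv2.INTER_CUBIC)
b=cv2.imread("pics/scene0.png");cv2.imwrite("pics/topc.png",a)
E
```

```text
sq [0.6246 0.0214 0.061 ]
ob [ 0.5982 -0.0789  0.061 ]
rd [ 0.5707 -0.1779  0.061 ]
c1 [0.7029 0.0633 0.045 ]
c2 [0.5825 0.0973 0.045 ]
c3 [ 0.4966 -0.2224  0.045 ]
c4 [ 0.6168 -0.2578  0.045 ]
```

View pics/topc.png

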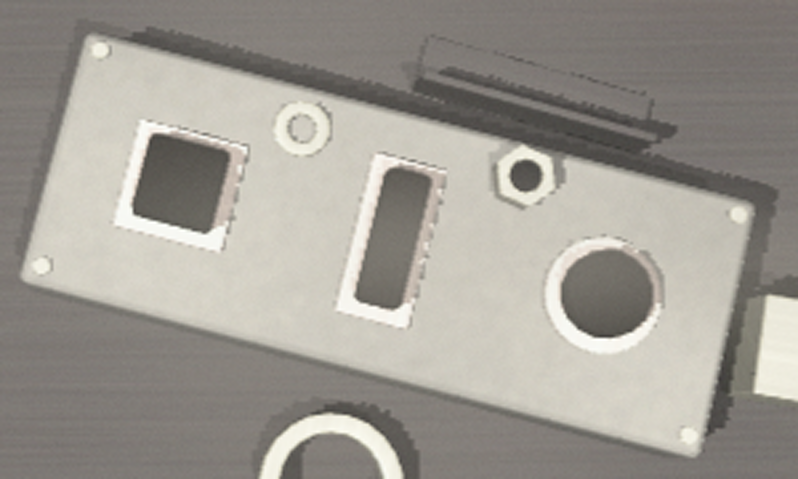

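View pics/scene0.png

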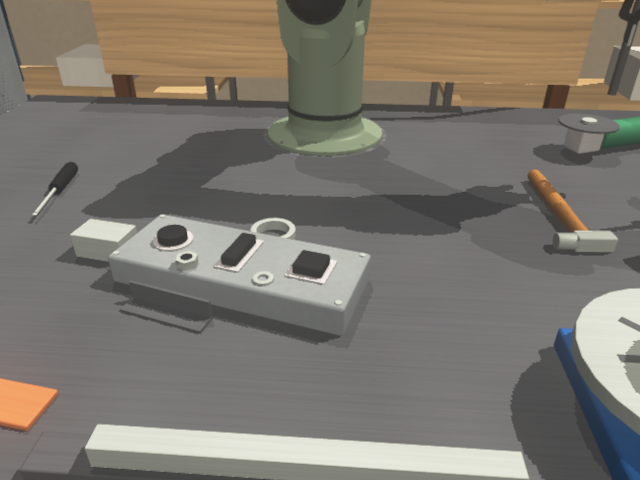

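The keys stand proud of their frames: round at scene (172,236), square at (312,263). Top-view spacing and pad geometry agree with the given sizes (210 mm against 207 mm measured). I'll shut the gripper and move above the square key.

Call:
arm_command(gripper=[0, 0, 0, 0, 0], slide=[[-4, -3, 0], [-9, -6, 0], [-14, -10, 0], [-19, -13.5, 0], [-24, -17, 0]], turn=[[0, 0, 0], [0, 0, 0], [0, 0, 0], [0, 0, 0], [0, 0, 0]], force=30)

```text
clock: 0.72
position: [0.3671, 0.3594, 0.2313]
tool_rot: [-3.142, 0.0, 2.835]
force: [0.8, 1.0, 0.4]
grip_width: 0.0002
```

Call:
arm_command(gripper=[0, 0, 0, 0, 0], slide=[[-5, -3.5, 0], [-10, -7, 0], [-15, -10.5, 0], [-20, -14, 0], [-24, -17, 0]], turn=[[0, 0, 0], [0, 0, 0], [0, 0, 0], [0, 0, 0], [0, 0, 0]])

```text
clock: 1.35
position: [0.5447, 0.1244, 0.2311]
tool_rot: [-3.141, 0.0, 2.834]
force: [-0.1, 0.5, 0.6]
grip_width: -0.0003
```

```bash
cat > st.py <<'E'
from h import *
from workcell import bot
from scipy.spatial.transform import Rotation as R
import sys
s=bot.observe();Rm=R.from_euler('xyz',s["tool_rot"])
print(s["clock"].__round__(2),s["position"].round(4),s["tool_rot"].round(4),s["force"].round(2),s["grip_width"].__round__(4),s["qpos"].round(2))
if len(sys.argv)>3:
    t=np.array(sys.argv[1:4],float);print("tool cm",(Rm.inv().apply(t-s["position"])*100).round(2))
    want=R.from_euler('xyz',[np.pi,0,float(sys.argv[4])]);print("turn deg",np.degrees((Rm.inv()*want).as_rotvec()).round(2))
E
python3 st.py .6265 .022 .11 2.877
```

```text
1.35 [0.5447 0.1244 0.2311] [-3.1413  0.      2.8338] [-0.11  0.52  0.62] -0.0003 [-0.42  0.42  0.11  1.78 -0.06  0.94  0.99]
tool cm [-10.9   -7.28  12.12]
turn deg [-0.02  0.   -2.48]
```

Call:
arm_command(gripper=[0, 0, 0, 0, 0], slide=[[-4, -2.5, 2], [-8, -5.2, 5], [-10.9, -7.3, 9], [-10.9, -7.3, 12], [-10.9, -7.3, 12]], turn=[[0, 0, -1], [0, 0, -2], [0, 0, -2.5], [0, 0, -2.5], [0, 0, -2.5]])

```text
clock: 1.98
position: [0.6241, 0.024, 0.1091]
tool_rot: [-3.14, -0.004, 2.878]
force: [0.0, 0.3, 0.5]
grip_width: -0.0001
```

```bash
python3 st.py .6265 .022 .066 2.877; python3 - <<'E'
from workcell import vision
import cv2,numpy as np
w=vision.grab_frame("wrist");m=vision.camera_model("wrist")
s=cv2.resize(vision.grab_frame("scene")[180:330,250:400],(480,480),interpolation=cv2.INTER_CUBIC)
cv2.imwrite("pics/near1.png",np.hstack([cv2.resize(w,(400,300)),cv2.resize(s,(300,300))]))
def pj(p,m):
    c=np.linalg.inv(m["T"])@np.r_[p,1];q=m["mtx"]@c[:3];return (q[:2]/q[2]).round(1)
for p in [(.6265,.022,.061),(.5715,-.180,.061),(.599,-.079,.061)]: print(pj(p,m),pj(p,vision.camera_model("scene")),pj(p,vision.camera_model("top")))
E
```

```text
1.98 [0.6241 0.024  0.1091] [-3.14   -0.0041  2.8781] [0.04 0.34 0.55] -0.0001 [-0.2   0.67  0.1   1.7  -0.09  0.78  1.25]
tool cm [-0.3  -0.12  4.31]
turn deg [-0.09 -0.24  0.06]
[312.8 272.8] [311.  257.2] [322.5 198.5]
[-114.5  271.8] [171.9 229.3] [484.2 240.4]
[ 99.1 272.3] [238.5 242.7] [403.  219.3]
```

View pics/near1.png

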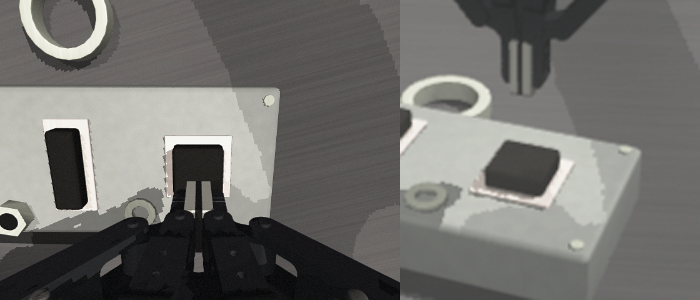

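Call:
arm_command(gripper=[0, 0, 0, 0, 0], slide=[[-0.3, -0.2, 1.5], [-0.3, -0.2, 3.5], [-0.3, -0.2, 4.2], [-0.3, -0.2, 4.2], [-0.3, -0.2, 4.2]], turn=[[0, 0, 0], [0, 0, 0], [0, 0, 0], [0, 0, 0], [0, 0, 0]])

```text
clock: 2.7
position: [0.6281, 0.0215, 0.0696]
tool_rot: [3.141, 0.0, 2.878]
force: [-0.2, 0.7, 0.2]
grip_width: -0.0002
```

```bash
python3 st.py .628 .020 .061 2.877; python3 - <<'E'
from workcell import vision
import cv2,numpy as np
w=vision.grab_frame("wrist")[180:420,200:440]
s=vision.grab_frame("scene")[180:300,250:370];t=vision.grab_frame("top")[130:270,250:390]
r=lambda a:cv2.resize(a,(266,266),interpolation=cv2.INTER_CUBIC)
cv2.imwrite("pics/near2.png",np.hstack([r(w),r(s),r(t)]))
E
```

```text
2.7 [0.6281 0.0215 0.0696] [3.1415e+00 5.0000e-04 2.8784e+00] [-0.17  0.73  0.21] -0.0002 [-0.19  0.73  0.09  1.71 -0.09  0.71  1.26]
tool cm [-0.02 -0.15  0.86]
turn deg [0.01 0.03 0.08]
```

View pics/near2.png

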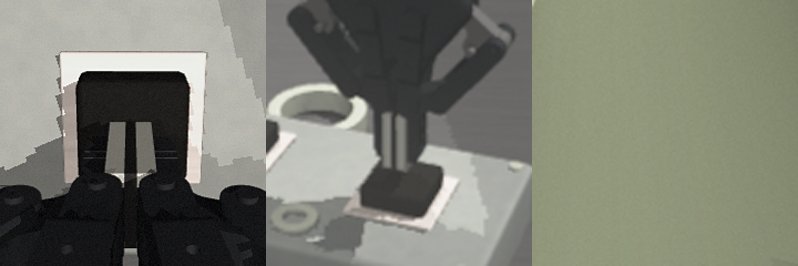

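The tip is centred over the square key. I'll descend in small steps and watch the force.

Call:
arm_command(gripper=[0, 0, 0, 0], slide=[[0, -0.1, 0.3], [0, -0.1, 0.6], [0, -0.1, 0.8], [0, -0.1, 0.8]], turn=[[0, 0, 0], [0, 0, 0], [0, 0, 0], [0, 0, 0]])

```text
clock: 3.35
position: [0.6275, 0.0205, 0.0611]
tool_rot: [-3.141, -0.0, 2.878]
force: [0.0, 0.2, 1.0]
grip_width: -0.0001
```

Call:
arm_command(gripper=[0, 0, 0], slide=[[0, 0, 0.1], [0, 0, 0.2], [0, 0, 0.2]], turn=[[0, 0, 0], [0, 0, 0], [0, 0, 0]])

```text
clock: 3.72
position: [0.6276, 0.0205, 0.0594]
tool_rot: [-3.142, 0.0, 2.878]
force: [-1.8, -1.1, 3.5]
grip_width: 0.0002
```

Call:
arm_command(gripper=[0, 0], slide=[[0, 0, 0.1], [0, 0, 0.1]], turn=[[0, 0, 0], [0, 0, 0]])

```text
clock: 3.98
position: [0.6277, 0.0205, 0.0583]
tool_rot: [-3.142, 0.0, 2.878]
force: [-1.8, 0.7, 4.9]
grip_width: 0.0001
```

Call:
arm_command(gripper=[0, 0], slide=[[0, 0, 0.1], [0, 0, 0.1]], turn=[[0, 0, 0], [0, 0, 0]])

```text
clock: 4.22
position: [0.6277, 0.0205, 0.0572]
tool_rot: [-3.142, 0.0, 2.878]
force: [-1.3, 0.6, 4.8]
grip_width: 0.0003
```

Call:
arm_command(gripper=[0, 0], slide=[[0, 0, 0.1], [0, 0, 0.1]], turn=[[0, 0, 0], [0, 0, 0]])

```text
clock: 4.47
position: [0.6277, 0.0205, 0.0562]
tool_rot: [-3.142, 0.0, 2.878]
force: [-1.6, -0.9, 3.6]
grip_width: 0.0001
```

The force is dropping, so the click is under way. One more 0.7 mm, then lift off.

Call:
arm_command(gripper=[0, 0], slide=[[0, 0, 0.07], [0, 0, 0.07]], turn=[[0, 0, 0], [0, 0, 0]])

```text
clock: 4.72
position: [0.6277, 0.0205, 0.0555]
tool_rot: [3.142, 0.0, 2.878]
force: [-0.9, 0.6, 3.4]
grip_width: -0.0001
```

Call:
arm_command(gripper=[0, 0, 0, 0, 0], slide=[[0, 0, -0.5], [0, 0, -1.5], [0, 0, -3.5], [0, 0, -5], [0, 0, -5]], turn=[[0, 0, 0], [0, 0, 0], [0, 0, 0], [0, 0, 0], [0, 0, 0]])

```text
clock: 5.35
position: [0.6284, 0.0206, 0.1074]
tool_rot: [3.141, 0.002, 2.878]
force: [0.3, -0.2, 0.3]
grip_width: -0.0002
```

```bash
python3 st.py .5725 -.181 .105 2.877
```

```text
5.35 [0.6284 0.0206 0.1074] [3.1406e+00 2.4000e-03 2.8784e+00] [ 0.34 -0.22  0.3 ] -0.0002 [-0.19  0.68  0.1   1.7  -0.09  0.77  1.26]
tool cm [  0.16 -20.92   0.22]
turn deg [0.05 0.14 0.08]
```

The square key has been pressed (3.4 N at about 5.6 mm down) and released. Now to the round key.

Call:
arm_command(gripper=[0, 0, 0, 0, 0], slide=[[0, -5, 0], [0.1, -11, 0], [0.1, -17, 0], [0.1, -20.9, 0], [0.1, -20.9, 0]], turn=[[0, 0, 0], [0, 0, 0], [0, 0, 0], [0, 0, 0], [0, 0, 0]])

```text
clock: 5.98
position: [0.5709, -0.1847, 0.1054]
tool_rot: [-3.14, -0.0, 2.873]
force: [0.3, 0.7, -0.4]
grip_width: 0.0001
```

Call:
arm_command(gripper=[0, 0, 0, 0], slide=[[0, 0, 1.5], [0, 0, 3.2], [0, 0, 3.7], [0, 0, 3.7]], turn=[[0, 0, 0], [0, 0, 0], [0, 0, 0], [0, 0, 0]])

```text
clock: 6.48
position: [0.5721, -0.1805, 0.0679]
tool_rot: [-3.142, -0.001, 2.879]
force: [0.5, -0.3, 0.4]
grip_width: -0.0001
```

```bash
python3 st.py .5725 -.181 .062 2.877; python3 - <<'E'
from workcell import vision
import cv2,numpy as np
w=vision.grab_frame("wrist")[180:420,200:440]
f=vision.grab_frame("scene");s=f[160:280,110:230];t=f[180:330,200:350]
r=lambda a:cv2.resize(a,(266,266),interpolation=cv2.INTER_CUBIC)
cv2.imwrite("pics/near3.png",np.hstack([r(w),r(s),r(t)]))
E
```

```text
6.47 [ 0.5721 -0.1805  0.0679] [-3.1415e+00 -1.1000e-03  2.8792e+00] [ 0.48 -0.31  0.38] -0.0001 [ 0.15  0.7   0.08  1.79 -0.08  0.66  1.59]
tool cm [-0.05 -0.04  0.59]
turn deg [-0.   -0.06  0.12]
```

View pics/near3.png

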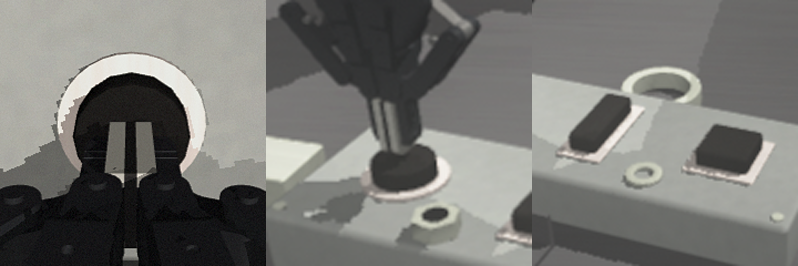

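The tip is centred over the round key, the square key is back up, and the nut and washer have not moved. Now pressing.

Call:
arm_command(gripper=[0, 0, 0, 0], slide=[[0, 0, 0.3], [0, 0, 0.6], [0, 0, 0.7], [0, 0, 0.7]], turn=[[0, 0, 0], [0, 0, 0], [0, 0, 0], [0, 0, 0]])

```text
clock: 7.08
position: [0.5723, -0.1811, 0.0616]
tool_rot: [-3.142, -0.0, 2.878]
force: [0.3, 0.4, 0.3]
grip_width: -0.0003
```

Call:
arm_command(gripper=[0, 0, 0], slide=[[0, 0, 0.1], [0, 0, 0.2], [0, 0, 0.2]], turn=[[0, 0, 0], [0, 0, 0], [0, 0, 0]])

```text
clock: 7.45
position: [0.5724, -0.1811, 0.0597]
tool_rot: [-3.142, 0.0, 2.878]
force: [-0.6, 0.1, 4.2]
grip_width: -0.0002
```

Call:
arm_command(gripper=[0, 0], slide=[[0, 0, 0.1], [0, 0, 0.1]], turn=[[0, 0, 0], [0, 0, 0]])

```text
clock: 7.7
position: [0.5724, -0.1811, 0.0587]
tool_rot: [-3.142, 0.0, 2.878]
force: [-0.5, -0.3, 5.4]
grip_width: -0.0001
```

Call:
arm_command(gripper=[0, 0], slide=[[0, 0, 0.1], [0, 0, 0.1]], turn=[[0, 0, 0], [0, 0, 0]])

```text
clock: 7.95
position: [0.5724, -0.1811, 0.0576]
tool_rot: [-3.142, 0.0, 2.878]
force: [0.0, 0.1, 4.1]
grip_width: 0.0001
```

Call:
arm_command(gripper=[0, 0], slide=[[0, 0, 0.1], [0, 0, 0.1]], turn=[[0, 0, 0], [0, 0, 0]])

```text
clock: 8.2
position: [0.5723, -0.181, 0.0565]
tool_rot: [-3.142, 0.0, 2.878]
force: [1.0, 0.3, 4.4]
grip_width: -0.0002
```

Call:
arm_command(gripper=[0, 0], slide=[[0, 0, 0.1], [0, 0, 0.1]], turn=[[0, 0, 0], [0, 0, 0]])

```text
clock: 8.45
position: [0.5724, -0.1811, 0.0555]
tool_rot: [-3.142, 0.0, 2.878]
force: [1.2, -1.1, 3.5]
grip_width: 0.0001
```

Call:
arm_command(gripper=[0, 0, 0, 0, 0], slide=[[0, 0, -0.5], [0, 0, -1.5], [0, 0, -4.5], [0, 0, -9], [0, 0, -9]], turn=[[0, 0, 0], [0, 0, 0], [0, 0, 0], [0, 0, 0], [0, 0, 0]])

```text
clock: 9.07
position: [0.5737, -0.1815, 0.1492]
tool_rot: [3.141, 0.005, 2.878]
force: [0.6, 0.4, -0.4]
grip_width: -0.0002
```

```bash
python3 st.py; python3 - <<'E'
from workcell import vision
import cv2,numpy as np
f=vision.grab_frame("scene")[190:330,90:390]
cv2.imwrite("pics/end.png",cv2.resize(f,None,fx=2,fy=2,interpolation=cv2.INTER_CUBIC))
E
```

```text
9.07 [ 0.5737 -0.1815  0.1492] [3.1413 0.0049 2.8782] [ 0.6   0.39 -0.38] -0.0002 [ 0.14  0.58  0.1   1.75 -0.07  0.81  1.58]
```

View pics/end.png

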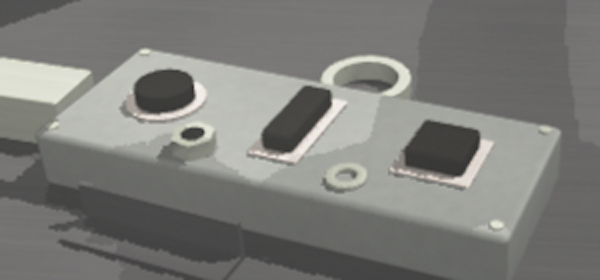

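All three keys are up (round (165,90), oblong (298,118), square (443,147) in the crop). The nut and washer are in place and the arm is clear.

```bash
python3 -c "from workcell import job_done; print(job_done())"
```

```text
the job is handed in; nothing more can be done
None
```

I pressed the square key, then the round key, with the closed fingertips, and handed the job in at about 9 s on the robot's clock.

| Key | Peak force | Force at the bottom | Depth at the bottom |
|---|---|---|---|
| Square | about 4.9 N | 3.4 N | about 5.6 mm |
| Round | about 5.4 N | 3.5 N | about 5.5 mm |

Both presses went past the 3.5 mm click point and stayed well short of the 10 mm squash limit. I stopped each one once the force had dropped, then lifted off.

The last picture shows all three keys back up and the nut and washer where they were. The long narrow key was not touched, and the arm was about 90 mm above the keys with no contact force. One round-key reading rose slightly during the force drop (4.1, then 4.4, then 3.5 N). That is within the roughly 0.5 N sensor noise, and no check failed.

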